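Lift a spiny cactus cutting out of its pot with tongs

ROBOT

A 6-joint arm with a two-finger parallel gripper is mounted at the origin on the work surface. World frame = base frame: x ahead of the robot, y to its left, z up, the work surface at z = 0. Lengths are in mm, angles in rad, forces in N, time in s.
With the tool pointing down it reaches from about 275 to 825 mm from the base axis. Payload 4.9 kg.
Tool frame: the origin (TCP) lies at the very end of the fingers, on their centre line; the grasp point (between the pads) lies 19 mm behind it; z points along the fingers, y is the line along which they close (so a half turn about z gives the same grasp; the last joint's range is limited). The gripper opens to 85 mm and grips with 20 to 120 N. Pads are 22 mm wide; open, the fingers measure 114 mm over their backs; the gripper's body (76 mm by 85 mm) begins 54 mm behind the grasp point. The pads swing forward as they close: fully open they stand 13 mm farther back than shut.
Start: joints at [1.18, 0.326, -0.193, 1.052, 0, 1.437], TCP at [139.686, 531.983, 231.281] pointing down, gripper open.
Joint ranges: [-2.65, 2.65], [-0.97, 1.79], [-1.3, 1.35], [-1.93, 2.1], [-1.47, 1.37], [-3.14, 3.14]. Speed limits (rad/s): [2.57, 2.57, 3.14, 3.14, 3.14, 3.14].

INTERFACE

Orientations are given as [roll, pitch, yaw] about the fixed x, y, z axes, in that order (R = Rz(yaw) Ry(pitch) Rx(roll)).
In Python, from plant import robot gives the robot as it stands. The module is installed in compiled form; this text tells all that it offers.
- The arm moves only by the tool arm_command, never from a script. Its argument "increments" is a list that holds one entry, the list of rows, each a list of 7 numbers: the turn, a rotation vector about the tool's x, y, z in rad, then the shift along the tool's x, y, z in m, then the finger opening in m, from 0 to 0.0854. In form: [[[rx, ry, rz, x, y, z, hand], ...]]. A call has 1 to 8 rows; each row is the pose to reach, as a shift and turn from the pose commanded when the call began, along the tool's axes at that moment; what a row does not reach only later rows make up. A row lasts 1/8 s, in which the tool goes at most 62.5 mm and 10.7 degrees, less where a joint would pass 70% of its speed; a pose out of reach is approached as far as the arm can. A call with a gripper value outside its range is refused whole. The fingers move at their own pace and stop on an object; "force" is the grip in N (left out, the last holds). Time passes only in rows, so rows that repeat a pose let the fingers close. It gives the time, the measured TCP pose, the force, the opening and the grip force at its end, in the units of the state.
- robot.state(): the state, without advancing time (a new reading comes with each control period).
- robot.get_image(name): name is "scene" or "top"; returns (picture, depth): 384x512x3 uint8, red, green, blue; 384x512 float32, mm along the optical axis (not along the pixel's ray), 0 where there is no reading.
- robot.calibration(name): a dict with "mtx" (3x3 intrinsics, pixels), "cam_to_world" (4x4, takes a point from camera to world coordinates). Camera axes: x right, y down, z forward; pixel columns grow to the right and rows downward; lengths in mm; the calibration is good to about 2 mm. A picture is of the moment at which its call begins. calibration takes no time and is no camera call.
- robot.hand_in(): hands the job in; it is judged then, once.
Trained networks look in the newest picture that a camera, given by its name, has taken for a name from the list of things; names that differ only in an ending like _2 or _b are one class to them, and where a whole thing is asked for, a point or a joint stands for the part that bears it (a point fixed in the world has none). Each returns a list of dicts, best first, with "conf" (0 to 1); they miss things now and then, are a little off and sometimes report something else, mostly with a low value. They report only what shows in the picture. A call takes as long as a camera call. They do not tell look-alikes from the thing itself.
- robot.boxes_of(label, camera): "uv" ([column, row] in pixels, amid what is visible of it).
- robot.trace(label, camera): "pixels" (384x512 bool, what is visible of it) and "uv" ([column, row] in pixels, amid what is visible of it).
- robot.mark_of(label, camera): "uv" ([column, row] in pixels: a listed point, or the origin of a listed thing).
The state is a dict: "t": time; "joint_pos": joint angles; "joint_vel": joint speeds; "effort": joint torques, N m; "position": TCP position; "orientation": TCP orientation; "force": force on the tool from outside, world axes, zero at the start; "torque": the same for the moment, N m; "opening": finger opening in mm; "grasp_force": force on a finger pad.
Only numpy, scipy, OpenCV 4.12 (cv2) and the standard library are available. Lean on these libraries where they do the work, as an engineer would, in place of code of your own. Each camera call takes 0.05 s, during which the arm holds its last target. There are 200 camera calls.

TASK

Fold the pot carrier's carrying handle down on the far side until it rests in its catches, so that it no longer arches over the pots; then pick up the tongs, close their jaws on the spiny cactus cutting that stands in one of the three small pots, and lift it up out of the pot, clear above the pots and the tray. Finish while holding it there, still and upright, by the tongs alone: keep the grip and do not put it down. Never touch the spiny cutting with the gripper itself, leave the pots standing in the tray, and leave the tray and the other things on the bench where they are.

Things in the scene. Friction and masses are not known exactly. Their poses are not given: they have to be found in the camera images.
- carrier: Galvanised sheet pot tray, loose, 1.2 kg: 116 (x) by 250 (y) by 40 mm high, walls 3 mm, two cross walls making three cells along y (centres y = -82, 0, +82 mm). Origin: centre of its underside. Its +x is the far side (yaw within 0.25 rad). On both short ends, outside: the handle's pivot and, 50 mm to +x of it, a small lipped ledge, the catch for the handle's side wire.
- handle (a joint): Swing of the carrier's carrying handle about the carrier's y axis, rad: 0 upright, growing as it folds down towards the far (+x) side, 1.57 fully down, lying level in its catches (end stop). Its pivots are stiff (0.22 N m): it stays where it is left. Starts between -0.3 and 0.35.
- handle_grip (a point): Centre of the handle's round wooden grip: 22 mm diameter, 110 mm long, lying along the carrier's y; 125 mm from the pivot line. The wire on both sides of it is 6 mm thick. Fully down it lies 36 mm above the bench, 67 mm beyond the tray's far wall.
- handle_pivot (a point): Middle of the handle's pivot line, on the carrier's centre line, 36 mm above the carrier's underside.
- cutting: Spiny green column-cactus cutting, ribbed, rigid, about 90 g: 95 mm tall, 38 mm thick (straight sides from 20 to 84 mm above its base, tapering below and rounded above). Origin: centre of its base; z along the column. It stands loose and upright on the inner floor of one of the small pots, its base about 9 mm above the bench, 51 mm of it standing out above the pot's rim.
- pot1: Small empty clay pot, loose in a cell of the carrier: 50 mm high, rim 59 mm outer and about 50 mm inner diameter, floor 6 mm thick; its rim stands 53 mm above the bench. Origin: centre of its underside.
- pot2: The same kind of pot, in another cell; the cutting stands in this one, whichever cell it is in.
- pot3: The same kind of pot, in the remaining cell.
- tongs: Steel spring tongs, 100 g, lying flat on the bench, arms side by side, each on its edge: 180 mm from pin to tip, 28 mm high at pin and grips. Origin: underside of the upright pin at the heel; +x runs from the pin between the arms to the jaws, z up. Springs hold the arms open; squeezing them together at the rubber grips closes the jaws.
- tongs_grip (a point): Midway between the rubber grips, where to take the tongs (near balance): 85 mm from the pin, 14 mm above the underside. Grips 56 mm long, 28 mm high; width over them 50 mm open, 31 with the jaws on the cutting, 17 shut. Each springs back with 6.5 N open, 11 N on the cutting (half the squeeze beyond that reaches the jaw). Squeezed to only 45 mm, the tongs can be carried with jaws open.
- tongs_bite (a point): Midway between the jaws: 165 mm from the pin along the tongs' x (80 mm ahead of tongs_grip), 14 mm above the underside. Jaws: scooped plates 28 mm long, 20 mm high (reaching 10 mm above and below this point), that fit round a 38 mm stem; 65 mm between their lips when open, 55 mm with the grips squeezed to 45 mm.
- tong_left: Arm of the tongs on their +y side, with its jaw. Origin at the foot of the pin; its x runs along the arm; turned about z by 0.197 rad from the tongs' x when open, 0.08 when closed on the cutting.
- tong_right: Arm of the tongs on their -y side, with its jaw; mirror image of the left one (-0.197 rad open).
- sieve: Bystander: lime-green plastic sieve, 200 mm diameter, 55 mm high. Origin: centre of its underside.
- stack: Bystander: two stacked clay pots, 110 mm diameter, 127 mm high together. Origin: centre of the underside.
- mister: Bystander: yellow plastic plant mister, 86 mm diameter, 203 mm high. Origin: centre of its underside.
- widger: Bystander: narrow stainless widger lying flat, 215 mm long, 16 mm wide, 5 mm thick. Origin: underside, about its middle; x along it.
Not all that is in view belongs to the job. Leave any purple or yellow look-alike of the pot1 alone.

How it is judged (in metres and radians):
On the way, in this order (a step that is already met when the one before it is completed fails the run):
1. the carrying handle is folded down on the far side and rests in its catches (value of joint handle above 1.47 rad and velocity of joint handle below 0.3 rad/s), for 0.2 s.
2. the tongs are picked up off the bench in the gripper (height (world z) of tongs above 0.02 m and height (world z) of tongs_bite above 0.03 m and contact force between the fingers and tongs above 1 N), for 0.2 s.
3. both jaws of the tongs are closed on the cutting (contact force between each of tong_left, tong_right and cutting above 0.5 N and contact force between the fingers and tongs above 1 N), for 0.2 s.
At the end, for the whole second after the job is handed in: Gripper squeezes both tong arms (>1 N), both jaws hold the cutting (>0.5 N): base over 60 mm above the bench, tilt <0.4 rad, <40 mm/s; cutting and tongs clear of pots and tray; handle still in its catches (>1.47 rad); pots upright in the tray, tray within 60 mm of its start (value of joint handle above 1.47 rad and height (world z) of cutting above 0.06 m and angle between cutting's own z axis and vertical below 0.4 rad and linear speed of cutting below 0.04 m/s and contact force between each of tong_left, tong_right and cutting above 0.5 N and contact force between the fingers and tong_left above 1 N and contact force between the fingers and tong_right above 1 N and contact force between each of cutting, tongs and carrier below 0.1 N and contact force between each of cutting, tongs and pot1 below 0.1 N and contact force between each of cutting, tongs and pot2 below 0.1 N and contact force between each of cutting, tongs and pot3 below 0.1 N and z of each of pot1, pot2, pot3 in the frame of carrier below 0.012 m and angle between each of pot1, pot2, pot3's own z axis and vertical below 0.15 rad and distance of carrier from where it was at the start of the episode below 0.06 m); the arm keeps its last pose, push and grip.
It fails at once if the gripper touched the spiny cutting (contact force between any of the fingers, the arm and cutting above 0.3 N).
It fails at once if the cutting fell over or was dropped (angle between cutting's own z axis and vertical above 0.9 rad).
It fails at once if another thing on the bench was disturbed (distance of any of sieve, stack, mister, widger from where it was at the start of the episode above 0.03 m).
It also fails if it takes over 58 s, if anything falls off the work surface, if the arm or the gripper's body presses on something with over 40 N, if the wrist force passes 120 N, or if a joint passes its speed limit or range.

## Working session

There is one attempt and no reset: what is moved stays moved. The work goes in short steps, Python scripts to look and compute and a tool call to move; the robot and the scene stay as the last step left them, time stands still between calls to the robot, and variables do not carry over. Pictures are saved under pics/ and viewed, at most 13 in all, crops included, and the job is handed in when it is done.

Besides the shell and the picture viewer there is one more tool, called after "Emit:" as name(argument=value, ...) on one line, values as JSON. arm_command: Moves the arm, as the interface text tells. Its arguments: {"type":"object","properties":{"increments":{"type":"array"},"force":{"type":"number"}},"required":["increments"]}

```bash
mkdir -p pics; cat > h.py <<'E'
import numpy as np, cv2
from plant import robot
def proj(P,cam):
    c=robot.calibration(cam);M=np.linalg.inv(c["cam_to_world"]);p=M[:3,:3]@np.array(P,float)+M[:3,3];q=np.array(c["mtx"])@p;return q[:2]/q[2]
def ray(uv,cam):
    c=robot.calibration(cam);T=np.array(c["cam_to_world"]);d=T[:3,:3]@np.linalg.inv(c["mtx"])@[uv[0],uv[1],1.];return T[:3,3],d
def atz(uv,cam,z):
    o,d=ray(uv,cam);return o+d*(z-o[2])/d[2]
def tri(uv1,c1,uv2,c2):
    o1,d1=ray(uv1,c1);o2,d2=ray(uv2,c2);d1/=np.linalg.norm(d1);d2/=np.linalg.norm(d2)
    s=np.linalg.lstsq(np.c_[d1,-d2],o2-o1,rcond=None)[0];a=o1+s[0]*d1;b=o2+s[1]*d2;return (a+b)/2,np.linalg.norm(a-b)
def cloud(depth,mask,cam):
    v,u=np.nonzero(mask&(depth>0));c=robot.calibration(cam);T=np.array(c["cam_to_world"])
    d=np.c_[u,v,np.ones(len(u))]@np.linalg.inv(c["mtx"]).T*depth[v,u][:,None];return d@T[:3,:3].T+T[:3,3]
E
python3 - <<'E'
from h import *
np.set_printoptions(precision=1,suppress=True)
out=[]
for c in("scene","top"):
    p,d=robot.get_image(c);np.savez(f"{c}0.npz",p=p,d=d);cv2.imwrite(f"pics/{c}0.png",p[:,:,::-1])
    print(c,np.array(robot.calibration(c)["cam_to_world"])[:3,3])
    for l in("carrier","handle_grip","handle_pivot","cutting","pot1","pot2","tongs","tongs_grip","tongs_bite","sieve","stack","mister","widger"):
        print(l,[(np.round(m["uv"],1).tolist(),round(m["conf"],2)) for m in robot.mark_of(l,c)])
print(robot.state())
E
```

```text
scene [1327.2  388.3  792.1]
carrier [([283.1, 234.4], 0.65)]
handle_grip [([285.7, 187.5], 0.7)]
handle_pivot []
cutting [([278.8, 234.1], 0.53)]
pot1 [([257.2, 221.7], 0.84), ([223.9, 208.0], 0.84), ([308.5, 245.0], 0.78), ([246.8, 190.5], 0.72), ([158.0, 157.2], 0.65), ([281.5, 237.5], 0.57), ([284.2, 187.2], 0.44)]
pot2 [([257.2, 221.7], 0.84), ([223.9, 208.0], 0.84), ([308.5, 245.0], 0.78), ([246.8, 190.5], 0.72), ([158.0, 157.2], 0.65), ([281.5, 237.5], 0.57), ([284.2, 187.2], 0.44)]
tongs [([189.6, 184.5], 0.85)]
tongs_grip [([175.1, 195.9], 0.71)]
tongs_bite [([150.4, 204.8], 0.94), ([189.4, 185.4], 0.73), ([279.0, 237.4], 0.51)]
sieve [([407.6, 242.7], 0.83)]
stack [([127.9, 235.9], 0.67), ([281.6, 234.2], 0.16)]
mister [([391.4, 289.6], 0.57), ([281.0, 233.4], 0.42)]
widger [([391.5, 290.0], 0.7), ([156.2, 158.7], 0.62)]
top [ 232.7   -8.4 1593.7]
carrier [([230.3, 206.7], 0.88), ([227.7, 203.2], 0.74), ([131.4, 181.7], 0.65), ([228.3, 204.2], 0.47), ([335.4, 226.5], 0.35)]
handle_grip [([219.9, 197.4], 0.56), ([230.0, 205.7], 0.44), ([127.5, 183.8], 0.23)]
handle_pivot [([
[... 315 characters left out ...]
[335.1, 228.1], 0.76)]
tongs_grip [([338.5, 204.7], 0.56), ([335.5, 231.4], 0.53), ([227.7, 201.5], 0.43)]
tongs_bite [([341.0, 180.5], 0.61)]
sieve [([123.7, 238.8], 0.74), ([392.5, 250.6], 0.16)]
stack [([343.7, 145.4], 0.9), ([329.5, 228.9], 0.52)]
mister [([132.6, 180.3], 0.76)]
widger [([393.4, 251.8], 0.6)]
{'t': 1.4, 'joint_pos': array([ 1.2,  0.3, -0.2,  1.1,  0. ,  1.4]), 'joint_vel': array([ 0., -0.,  0.,  0.,  0., -0.]), 'effort': array([  0. , -44.3,  26.3,   0. ,  -0. ,  -0. ]), 'position': array([139.7, 532. , 231.3]), 'orientation': array([-3.1, -0. ,  2.9]), 'force': array([ 0.7, -1.1,  0.4]), 'torque': array([ 0.,  0., -0.]), 'grasp_force': 0.0, 'opening': 85.48731824865739}
```

```bash
python3 - <<'E'
import cv2
a=cv2.imread("pics/scene0.png")[120:345,110:450];b=cv2.imread("pics/top0.png")[110:290,90:430]
cv2.imwrite("pics/a.png",cv2.resize(a,(800,529),interpolation=3));cv2.imwrite("pics/b.png",cv2.resize(b,(800,424),interpolation=3))
E
```

```text
(no output)
```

View pics/a.png

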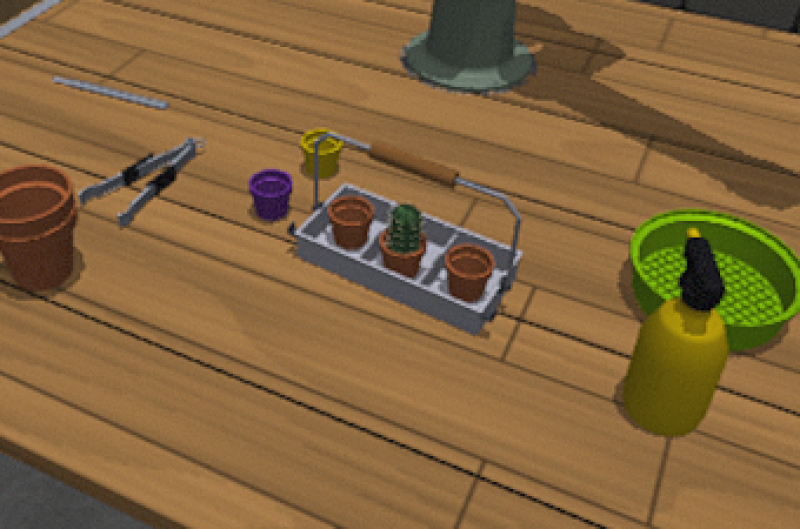

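View pics/b.png

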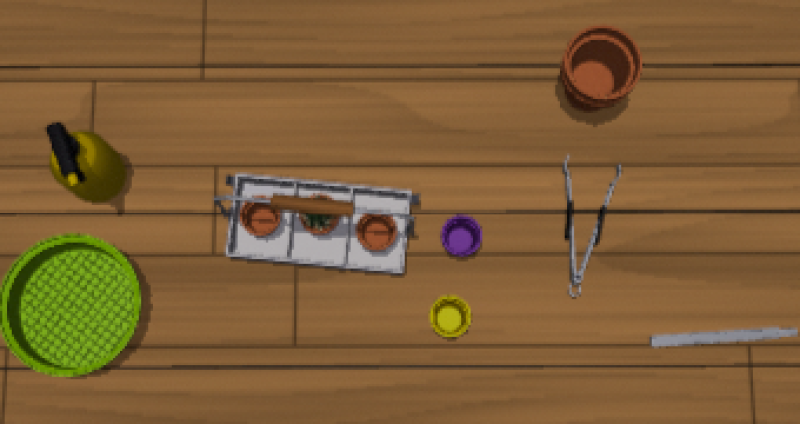

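The scene view shows the carrier with handle leaning slightly far (grip at 286,187) and the cutting in the middle pot (~281,220). Purple (224,208) and yellow (247,190) pots are look-alikes to be left alone. The tongs lie at (175,196), jaws pointing to the far side. The top view agrees, with tongs at (335,205) and the cutting at (227,202). Sieve, mister, stack and widger stand apart.

```bash
python3 - <<'E'
from h import *
np.set_printoptions(precision=1,suppress=True)
S={c:np.load(c+"0.npz") for c in("scene","top")}
robot.get_image("scene");robot.get_image("top")
C={}
for l in("carrier","handle_grip","cutting","tongs","mister","stack"):
    for c in S:
        r=robot.trace(l,c)
        if not r: print(l,c,None);continue
        for k in r[:2]:
            m=k["pixels"];P=cloud(S[c]["d"],m,c);
            print(l,c,round(k["conf"],2),np.array(k["uv"]),m.sum(),"med",np.median(P,0),"min",np.percentile(P,2,axis=0),"max",np.percentile(P,98,axis=0))
        np.savez(f"m_{l}_{c}.npz",m=r[0]["pixels"])
print("grip",tri([285.7,187.5],"scene",[219.9,197.4],"top"))
print("tgrip",tri([175.1,195.9],"scene",[338.5,204.7],"top"))
print("tbite",tri([150.4,204.8],"scene",[341,180.5],"top"))
print("tongs",tri([189.6,184.5],"scene",[335.1,228.1],"top"))
print("pots",atz([200.8,202],"top",3),atz([249.5,210.8],"top",3), "purple",atz([285.4,211.3],"top",3),"stack",atz([343.7,145.4],"top",0))
for uv in([188,185],[266,191],[262,226],[187,218]): print(uv,atz(uv,"top",40))
E
```

```text
carrier scene 0.6 [288.9 228.5] 2775 med [539.6 121.6  30.1] min [410.1 -25.7   0.9] max [596.7 235.  172.5]
carrier top 0.75 [224.5 199.8] 2156 med [518.6 101.3   8.3] min [460.4 -26.2  -3.2] max [589.3 228.8 173.6]
handle_grip scene 0.88 [286.6 192.1] 565 med [534.2 112.  163.7] min [328.3 -75.2   1.5] max [545.3 237.5 173.9]
handle_grip scene 0.4 [123.7 215.4] 1790 med [ 747.3 -285.5   96.7] min [ 688.7 -346.     6.2] max [ 791.2 -243.6  128.8]
handle_grip top 0.66 [217.1 199.3] 268 med [523.1 105.2 169.8] min [511.2  47.7   5.3] max [554.4 232.7 177.7]
cutting scene 0.63 [280.2 219.9] 242 med [549.7 105.9  81.8] min [530.1  88.7  47.7] max [557.8 120.6 103.9]
cutting scene 0.61 [256.6 215.3] 370 med [518.3  21.9  38.6] min [487.4  -4.7   5.9] max [543.5  47.3  56.1]
cutting top None
tongs scene 0.86 [171.5 191.1] 593 med [ 531.3 -283.8   16.3] min [ 430.7 -334.6   -0.4] max [ 620.2 -254.1   29.9]
tongs top 0.69 [333.6 213. ] 334 med [ 507.  -266.7   19.9] min [ 440.5 -318.    -5.4] max [ 598.1 -255.7   33.2]
mister scene 0.88 [400.7 270.1] 2262 med [632.8 427.7 111. ] min [578.1 
[... 307 characters left out ...]
 -285.1   96.5] min [ 689.6 -345.6    8.3] max [ 791.3 -243.5  128.7]
stack scene 0.61 [286.4 191.5] 566 med [533.1 103.3 163.9] min [305.8 -71.2   0.8] max [545.3 236.7 173.9]
stack top None
grip (array([523. , 106.2, 168.4]), np.float64(5.288719382002397))
tgrip (array([ 525.8, -282.4,    7.4]), np.float64(8.275584889612098))
tbite (array([ 613. , -300.2,   23.9]), np.float64(11.99950233122411))
tongs (array([ 447.4, -272.1,    5.6]), np.float64(0.6253146522527084))
pots [539.7 187.9   3. ] [508.4  20.    3. ] purple [ 506.3 -103.4    3. ] stack [ 743.2 -313.9    0. ]
[188, 185] [591.4 228.   40. ]
[266, 191] [569.8 -36.5  40. ]
[262, 226] [450.4 -22.4  40. ]
[187, 218] [478.2 228.3  40. ]
```

```bash
python3 - <<'E'
from h import *
np.set_printoptions(precision=1,suppress=True)
for c in("top","scene"):
    S=np.load(c+"0.npz");p=S["p"].astype(int);P=cloud(S["d"],np.ones((384,512),bool)&(S["d"]>0),c);rgb=p[S["d"]>0]
    B=(abs(P[:,0]-520)<110)&(abs(P[:,1]-100)<150)
    gray=(rgb.max(1)-rgb.min(1)<25)
    k=B&gray&(P[:,2]>32)&(P[:,2]<46)&(abs(P[:,1]-100)<160);print(c,"rim",k.sum(),cv2.minAreaRect(P[k][:,:2].astype(np.float32)))
    k=B&(P[:,2]>145)&(rgb[:,0]-rgb[:,2]>30);q=P[k];print("grip",k.sum(),q.mean(0),q.min(0),q.max(0),np.polyfit(q[:,1],q[:,0],1))
    g=B&(rgb[:,1]>rgb[:,0]+8)&(P[:,2]>55)&(P[:,2]<115);q=P[g];print("cactus",g.sum(),q.mean(0),q.min(0),q.max(0))
    o=B&(rgb[:,0]-rgb[:,2]>40)&(P[:,2]>46)&(P[:,2]<60)
    for lo,hi in((-30,60),(60,145),(145,230)):
        q=P[o&(P[:,1]>lo)&(P[:,1]<hi)];print("pot rim",len(q),q.mean(0),(q.min(0)+q.max(0))/2,np.ptp(q,0))
    T=(P[:,0]>420)&(P[:,0]<650)&(P[:,1]<-230)&(P[:,1]>-350)&(P[:,2]>12)&(P[:,2]<40);q=P[T];print("tongs",len(q))
    for x in range(430,640,15):
        y=np.sort(q[abs(q[:,0]-x)<8][:,1]);
        if len(y): print(x,y[[0,-1]],y.mean())
E
```

```text
top rim 407 ((524.6494750976562, 102.81118774414062), (277.38671875, 121.40130615234375), 83.7990493774414)
grip 228 [523.2 101.3 170.4] [510.6   6.3 159.6] [538.  189.5 179.9] [  0.1 513.1]
cactus 13 [521.6 104.6  93.1] [518.3  94.7  63.7] [524.8 111.3 106.9]
pot rim 43 [507.8  20.   52.7] [509.6  17.6  52.8] [49.5 53.5 13.2]
pot rim 28 [524.2 101.3  54. ] [534.5 100.9  53.5] [52.4 53.9 11.6]
pot rim 49 [527.1 187.6  52.9] [533.6 184.4  53.2] [55.8 54.  10.4]
tongs 237
430 [-272.9 -258.5] -265.9058188798051
445 [-275.7 -260.1] -267.07492031789786
460 [-279.1 -261.9] -269.8294590957019
475 [-287.1 -260.7] -272.8637927632328
490 [-297.4 -261.2] -275.5406045920509
505 [-306.  -255.1] -278.8570733980595
520 [-307.  -256.4] -279.32935918003506
535 [-308.5 -256.7] -280.1887132550673
550 [-316.4 -259.2] -284.1825080380155
565 [-324.  -259.5] -281.87699403506883
580 [-328.9 -258.7] -292.64650336476063
595 [-335.7 -257.8] -291.7005859506345
610 [-336.3 -256. ] -295.86851455655795
625 [-261.  -258.5] -260.12104147450276
scene rim 756 ((527.6026000976562, 103.74960327148438), (278.10546875, 12
[... 259 characters left out ...]

pot rim 80 [552.2 106.9  52.3] [541.  101.7  51.7] [55.9 57.8 11.3]
pot rim 122 [536.5 185.4  52.1] [535.8 186.   52.1] [60.6 58.2 12. ]
tongs 403
430 [-270.  -255.9] -262.2602853567728
445 [-275.6 -257. ] -263.84922057004155
460 [-280.5 -259.2] -268.10982644971756
475 [-283.4 -258.9] -270.7669085673055
490 [-291.3 -258.1] -275.3397927167502
505 [-301.7 -253.3] -281.78562417409125
520 [-306.  -251.1] -279.080479709112
535 [-309.  -254.8] -284.01454971161644
550 [-312.7 -255.4] -285.21773289920856
565 [-321.  -255.9] -287.89008398916485
580 [-327.4 -256.1] -295.8499129802115
595 [-335.1 -254.4] -298.2707970390294
610 [-336.7 -254.1] -303.02552768568336
625 [-335.3 -254.1] -269.81080863593724
```

```bash
python3 -c "
from h import *
s=robot.state();print(s['t'],s['position'].tolist(),s['orientation'].tolist())
from scipy.spatial.transform import Rotation as R
A=R.from_euler('xyz',s['orientation']);print((A.inv()*R.from_euler('xyz',[np.pi,0,np.pi])).as_rotvec())
for P in([470,103,231],):print(A.inv().apply(np.array(P)-s['position']))"
```

```text
2.1 [139.66926120334605, 531.9702512413554, 231.2678411446178] [-3.141537020157148, -9.213908021887818e-06, 2.88477315817143]
[-5.41441593e-05 -1.63070844e-05 -2.56819495e-01]
[-4.28457664e+02 -3.30995311e+02  2.82307781e-01]
```

Emit:
arm_command(increments=[[[0,0,-0.257,-0.43,-0.331,0,0],[0,0,-0.257,-0.43,-0.331,0,0],[0,0,-0.257,-0.43,-0.331,0,0],[0,0,-0.257,-0.43,-0.331,0,0],[0,0,-0.257,-0.43,-0.331,0,0],[0,0,-0.257,-0.43,-0.331,0,0],[0,0,-0.257,-0.43,-0.331,0,0],[0,0,-0.257,-0.43,-0.331,0,0]]])

```text
t: 3.1
position: [444.3, 137.6, 231.6]
orientation: [3.141, 0.001, -3.142]
force: [1.4, 1.3, 1.2]
opening: -0.0
grasp_force: 0.0
```

Emit:
arm_command(increments=[[[0,0,0,0,0,0,0]]])

```text
t: 3.22
position: [445.8, 136.1, 231.4]
orientation: [-3.141, 0.002, 3.135]
force: [-1.0, 0.6, 0.4]
opening: -0.5
grasp_force: 0.0
```

Emit:
arm_command(increments=[[[0,0,0,-0.04,-0.033,0.03,0],[0,0,0,-0.044,-0.033,0.088,0],[0,0,0,-0.044,-0.033,0.088,0],[0,0,0,-0.065,-0.034,0.088,0],[0,0,0,-0.088,-0.036,0.088,0],[0,0,0,-0.104,-0.037,0.092,0],[0,0,0,-0.118,-0.038,0.097,0]]])

```text
t: 4.1
position: [562.0, 102.1, 135.5]
orientation: [3.141, 0.001, -3.14]
force: [-0.5, -0.7, 0.6]
opening: -0.2
grasp_force: 0.6
```

Emit:
arm_command(increments=[[[0,0,0,-0.01,-0.001,0.006,0],[0,0,0,-0.02,-0.002,0.012,0],[0,0,0,-0.03,-0.003,0.02,0],[0,0,0,-0.04,-0.004,0.03,0]]])

```text
t: 4.6
position: [601.7, 97.3, 103.7]
orientation: [-3.142, 0.0, -3.141]
force: [-0.4, 0.5, 0.4]
opening: 0.3
grasp_force: 0.4
```

```bash
python3 - <<'E'
from h import *
np.set_printoptions(precision=1,suppress=True)
im=[]
for c in("scene","top"):
    p,d=robot.get_image(c);m=robot.mark_of("handle_grip",c);print(c,[(np.array(k["uv"]),k["conf"]) for k in m[:3]])
    im.append(p)
x=np.hstack([im[0][130:290,190:350],im[1][130:290,150:310]]);cv2.imwrite("pics/c.png",cv2.resize(x[:,:,::-1],(800,400),interpolation=3))
E
```

```text
scene [(array([264.3, 218.8]), 0.66)]
top [(array([250.2, 209.3]), 0.63)]
```

View pics/c.png

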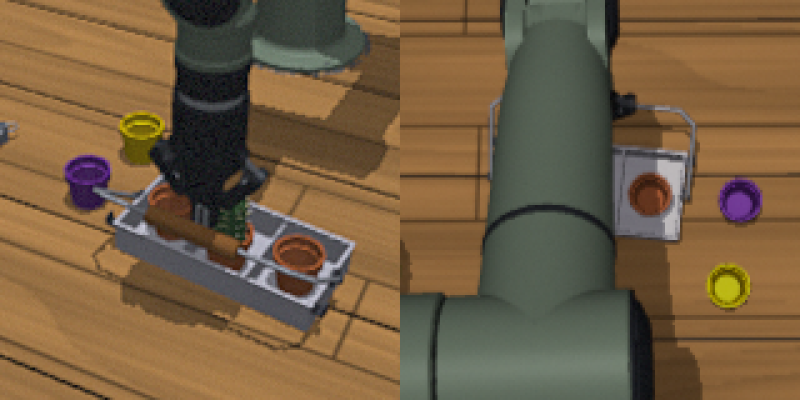

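The view shows the handle folded to about 0.9 rad, with the fingers behind the grip at (240,205) in the crop, and pots and cutting untouched. Now I press it down from above.

Emit:
arm_command(increments=[[[0,0,0,0.004,0,-0.04,0],[0,0,0,-0.028,-0.004,-0.041,0],[0,0,0,-0.032,-0.005,-0.005,0],[0,0,0,-0.036,-0.005,0.01,0],[0,0,0,-0.04,-0.006,0.022,0],[0,0,0,-0.043,-0.006,0.034,0],[0,0,0,-0.044,-0.006,0.046,0],[0,0,0,-0.044,-0.006,0.056,0]]])

```text
t: 5.8
position: [654.2, 90.8, 52.5]
orientation: [-3.141, 0.018, 3.141]
force: [12.0, -1.5, 2.7]
opening: 0.1
grasp_force: 5.4
```

Emit:
arm_command(increments=[[[0,0,0,0,0,0.003,0],[0,0,0,0,0,0.003,0]]])

```text
t: 6.05
position: [652.4, 90.8, 48.6]
orientation: [-3.141, 0.014, 3.141]
force: [10.4, -1.4, 1.6]
opening: -0.2
grasp_force: 4.4
```

```bash
python3 - <<'E'
from h import *
im=[robot.get_image(c)[0] for c in("scene","top")]
x=np.hstack([im[0][130:290,190:350],im[1][130:290,150:310]]);cv2.imwrite("pics/d.png",cv2.resize(x[:,:,::-1],(800,400),interpolation=3))
E
```

```text
(no output)
```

View pics/d.png

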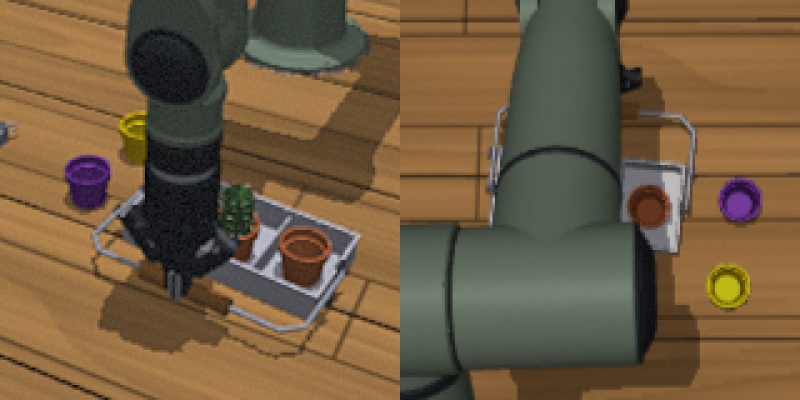

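The finger has slipped to the far side of the grip, which is nearly down, and the tray was nudged a little towards the robot. I'll back off upward and measure.

Emit:
arm_command(increments=[[[0,0,0,-0.012,0,-0.02,0],[0,0,0,-0.012,0,-0.08,0],[0,0,0,-0.012,0,-0.13,0],[0,0,0,-0.012,0.08,-0.13,0],[0,0,0,-0.012,0.12,-0.13,0],[0,0,0,-0.012,0.12,-0.13,0]]])

```text
t: 6.9
position: [656.4, 215.8, 175.8]
orientation: [3.141, 0.001, -3.136]
force: [-0.6, -0.7, -0.0]
opening: -0.1
grasp_force: 0.0
```

```bash
cat > m.py <<'E'
from h import *
np.set_printoptions(precision=1,suppress=True)
for c in("scene","top"):
    p,d=robot.get_image(c);rgb=p.astype(int)[d>0];P=cloud(d,d>0,c)
    m=robot.trace("handle_grip",c)
    for k in m[:1]:
        q=cloud(d,k["pixels"],c);q=q[(q[:,2]>15)&(abs(q[:,1]-95)<50)&(q[:,0]>560)];print(c,k["conf"],len(q),q.mean(0) if len(q) else 0,[np.percentile(q,s,axis=0) for s in(3,97)] if len(q) else 0)
    B=(abs(P[:,0]-520)<110)&(abs(P[:,1]-100)<150);gray=(rgb.max(1)-rgb.min(1)<25)
    k=B&gray&(P[:,2]>32)&(P[:,2]<46)&(P[:,0]<590);print("rim",k.sum(),cv2.minAreaRect(P[k][:,:2].astype(np.float32)))
    o=B&(rgb[:,0]-rgb[:,2]>40)&(P[:,2]>46)&(P[:,2]<60)&(P[:,0]<580)
    for lo,hi in((-30,60),(60,145),(145,230)):
        q=P[o&(P[:,1]>lo)&(P[:,1]<hi)]
        if len(q):print("pot rim",len(q),(q.min(0)+q.max(0))/2,np.ptp(q,0))
    g=B&(rgb[:,1]>rgb[:,0]+8)&(P[:,2]>55)&(P[:,2]<115);q=P[g]
    if len(q):print("cactus",len(q),np.median(q,0),q.max(0))
    cv2.imwrite(f"pics/n_{c}.png",p[:,:,::-1])
E
python3 m.py
```

```text
scene 0.85 270 [641.   95.6  49.5] [array([629. ,  49.2,  40.5]), array([650. , 142.4,  55.2])]
rim 744 ((515.2056884765625, 100.90840148925781), (278.42559814453125, 150.7044219970703), 89.37699890136719)
pot rim 111 [499.2  14.   51.8] [59.9 74.2 11.5]
pot rim 78 [526.6 102.9  51.4] [53.3 57.8 10.3]
pot rim 83 [523.7 188.2  51.6] [57.4 55.9 11.2]
cactus 171 [532.1 108.2  90.9] [540.2 123.1 106.7]
top 0.54 179 [630.6  96.5  49.7] [array([619.4,  51.3,  42.2]), array([643.7, 140.2,  56.1])]
rim 363 ((508.69775390625, 75.02942657470703), (151.1905975341797, 237.23402404785156), 2.6873722076416016)
pot rim 63 [495.5  20.8  53. ] [55.2 53.3 13.9]
pot rim 43 [519.3 100.8  52.9] [55.2 53.6 12.3]
pot rim 22 [518.4 174.1  53. ] [50.4 27.3 12.6]
cactus 74 [515.2 101.1  99.5] [531.7 117.5 107.6]
```

Emit:
arm_command(increments=[[[0,0,0,0.025,-0.06,0,0],[0,0,0,0.026,-0.12,0,0],[0,0,0,0.026,-0.12,0.06,0],[0,0,0,0.026,-0.12,0.11,0],[0,0,0,0.026,-0.12,0.12,0],[0,0,0,0.026,-0.12,0.126,0],[0,0,0,0.026,-0.12,0.13,0],[0,0,0,0.026,-0.12,0.131,0]]])

```text
t: 8.1
position: [632.9, 91.4, 46.8]
orientation: [-3.141, 0.004, -3.141]
force: [-0.6, -1.7, 8.2]
opening: 0.1
grasp_force: 4.2
```

Emit:
arm_command(increments=[[[0,0,0,0,0,0.003,0],[0,0,0,0,0,0.003,0],[0,0,0,0,0,-0.05,0],[0,0,0,0,0,-0.11,0],[0,0,0,0.04,-0.06,-0.15,0.08],[0,0,0,0.08,-0.12,-0.15,0.08],[0,0,0,0.1,-0.18,-0.15,0.08],[0,0,0,0.11,-0.24,-0.15,0.08]]])

```text
t: 9.1
position: [527.0, -125.2, 196.3]
orientation: [-3.14, 0.004, -3.14]
force: [0.6, -0.5, -0.4]
opening: 72.2
grasp_force: 0.0
```

```bash
python3 m.py; python3 - <<'E'
import cv2,numpy as np
x=np.hstack([cv2.imread("pics/n_scene.png")[130:290,190:350],cv2.imread("pics/n_top.png")[130:290,150:310]]);cv2.imwrite("pics/e.png",cv2.resize(x,(800,400),interpolation=3))
E
```

```text
scene 0.69 273 [641.5  97.1  44.3] [array([629.4,  48.5,  34.5]), array([650.5, 142.1,  49.8])]
rim 820 ((513.927490234375, 100.35469055175781), (149.9363555908203, 278.6558532714844), 0.3262748718261719)
pot rim 109 [499.2  14.1  51.8] [59.8 73.4 11.3]
pot rim 80 [527.2 103.4  51.4] [50.2 56.3 10.8]
pot rim 129 [520.3 187.3  52.2] [60.8 57.1 11.7]
cactus 165 [532.4 108.3  91.2] [544.9 122.4 105.7]
top 0.64 178 [630.6  95.4  45.2] [array([619.1,  49.3,  37.2]), array([642.5, 140.4,  53.9])]
rim 492 ((512.257080078125, 98.08216857910156), (152.7342529296875, 276.9623107910156), 0.3021791875362396)
pot rim 67 [495.6  20.8  52.7] [55.3 53.4 12.9]
pot rim 50 [519.8 100.9  52.7] [56.2 53.8 12.4]
pot rim 63 [516.5 185.6  52.7] [55.2 57.2 12.9]
cactus 79 [515.5 100.7 100.9] [531.3 117.5 111.8]
```

View pics/e.png

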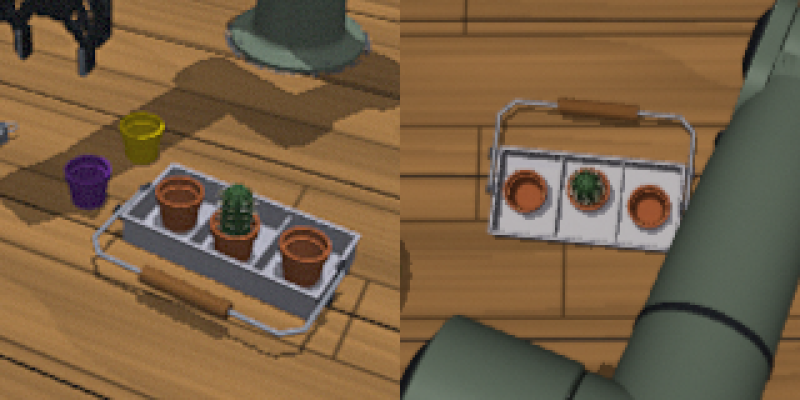

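The handle is down in its catches: the grip at (185,290) in the left half lies level, and it dropped another 5 mm to rest. The pots stand, and the cutting is free at (237,210).

```bash
python3 - <<'E'
from h import *
np.set_printoptions(precision=1,suppress=True)
for c in("scene","top"):
    S=np.load(c+"0.npz");d=S["d"];rgb=S["p"].astype(int)[d>0];P=cloud(d,d>0,c)
    T=(P[:,0]>420)&(P[:,0]<650)&(P[:,1]<-230)&(P[:,1]>-350)&(P[:,2]>8)&(P[:,2]<40)
    q=P[T&(rgb.max(1)<50)];print(c,len(q),q.mean(0))
    for y0,y1 in((-350,-280),(-280,-230)):
        w=q[(q[:,1]>y0)&(q[:,1]<y1)];print(len(w),w.mean(0),np.percentile(w,3,axis=0),np.percentile(w,97,axis=0))
E
```

```text
scene 101 [ 533.  -276.9   20.1]
44 [ 536.2 -303.2   20.8] [ 505.8 -308.1    9.9] [ 552.7 -296.9   29.4]
57 [ 530.5 -256.5   19.5] [ 501.7 -260.1    9.3] [ 558.1 -252.1   29.8]
top 46 [ 530.4 -276.7   24.2]
18 [ 526.5 -303.9   26.9] [ 500.7 -311.2   20.2] [ 545.2 -296.9   34.6]
28 [ 532.9 -259.1   22.5] [ 508.1 -262.5   10.4] [ 554.6 -255.6   31.8]
```

Emit:
arm_command(increments=[[[0,0,0.08,-0.003,-0.06,0.02,0.085],[0,0,0.17,-0.003,-0.12,0.06,0.085],[0,0,0.17,-0.003,-0.156,0.1,0.085],[0,0,0.17,-0.003,-0.156,0.1,0.085]]])

```text
t: 9.8
position: [529.0, -279.9, 90.7]
orientation: [3.139, -0.005, 2.97]
force: [-0.8, 0.8, 0.0]
opening: 85.2
grasp_force: 0.0
```

```bash
python3 - <<'E'
from h import *
im=[robot.get_image(c)[0] for c in("scene","top")]
x=np.hstack([im[0][130:250,110:230],im[1][140:260,270:390]]);cv2.imwrite("pics/f.png",cv2.resize(x[:,:,::-1],(800,400),interpolation=3))
print(robot.state()["position"],robot.state()["orientation"])
E
```

```text
[ 530.70285471 -278.58054599   93.93617537] [ 3.14044786e+00 -7.00229614e-04  2.97320959e+00]
```

View pics/f.png

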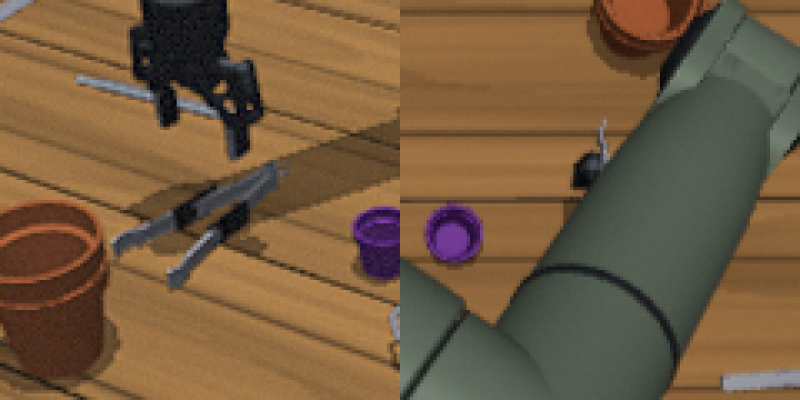

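The open gripper stands above the tongs, with the fingers straddling the rubber grips at (215,215) in the left half. The stack and look-alikes are clear.

Emit:
arm_command(increments=[[[0,0,0,0,-0.002,0.05,0.085],[0,0,0,0,-0.002,0.088,0.085],[0,0,0,0,-0.002,0.092,0.085],[0,0,0,0,-0.002,0.092,0.045],[0,0,0,0,-0.002,0.092,0.044],[0,0,0,0,-0.002,0.092,0.044],[0,0,0,0,-0.002,0.092,0.044]]], force=30)

```text
t: 10.78
position: [532.1, -283.1, 5.1]
orientation: [-3.14, 0.005, 2.972]
force: [-0.2, -0.2, 7.4]
opening: 44.1
grasp_force: 9.2
```

Emit:
arm_command(increments=[[[0,0,0,0,0,-0.005,0.044],[0,0,0,0,0,-0.02,0.044],[0,0,0,0,0,-0.05,0.044],[0,0,0,0,0,-0.09,0.044],[0,0,0,0,0,-0.13,0.044],[0,0,0,0,0,-0.15,0.044],[0,0,0,0,0,-0.15,0.044]]])

```text
t: 11.65
position: [531.1, -282.8, 154.8]
orientation: [-3.14, 0.004, 2.972]
force: [-0.1, 0.0, -0.4]
opening: 44.2
grasp_force: 7.1
```

```bash
python3 - <<'E'
from h import *
np.set_printoptions(precision=1,suppress=True)
im=[]
U={}
for c in("scene","top"):
    p,d=robot.get_image(c);im.append(p)
    for l in("tongs","tongs_bite"):
        m=robot.mark_of(l,c);print(c,l,[(np.array(k["uv"]),round(k["conf"],2)) for k in m[:3]]);
        if m:U[c,l]=m[0]["uv"]
    for k in robot.trace("tongs",c)[:1]:
        q=cloud(d,k["pixels"],c);q=q[q[:,2]>80];print(len(q),np.percentile(q,3,axis=0),np.percentile(q,97,axis=0))
        # jaw end points
        s=q[q[:,0]>590];print("jaw",len(s),s.mean(0),s.min(0),s.max(0))
for l in("tongs","tongs_bite"):
    if len([1 for c in("scene","top") if (c,l) in U])==2: print(l,tri(U["scene",l],"scene",U["top",l],"top"))
s=robot.state();print(s["t"],s["position"],s["orientation"],s["grasp_force"])
x=np.hstack([im[0][100:220,110:230],im[1][120:240,280:400]]);cv2.imwrite("pics/g.png",cv2.resize(x[:,:,::-1],(800,400),interpolation=3))
E
```

```text
scene tongs [(array([261. , 246.2]), 0.63), (array([186.4, 143.1]), 0.6)]
scene tongs_bite [(array([146.9, 164. ]), 0.93)]
395 [ 451.6 -328.4  155.9] [ 623.  -260.3  178.4]
jaw 96 [ 607.  -286.7  166.4] [ 590.4 -331.4  154.5] [ 629.3 -261.   176.5]
top tongs []
top tongs_bite [(array([349.7, 172.8]), 0.37)]
tongs_bite (array([ 601. , -299.2,  169.7]), np.float64(6.143284517016509))
12.05 [ 529.4 -281.6  151.1] [ 3.1 -0.   3. ] 7.071989178657532
```

View pics/g.png

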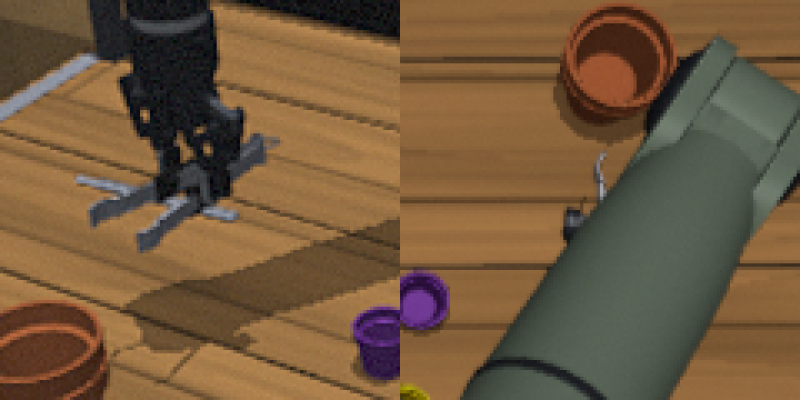

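The tongs are held level, with the jaws open and pointing far; the jaw tips are at (95,215) and (145,240) in the left half. I carry them to the near side of the cutting.

Emit:
arm_command(increments=[[[0,0,0,0.02,0.032,0,0.044],[0,0,0,0.052,0.084,0,0.044],[0,0,0,0.085,0.137,0,0.044],[0,0,0,0.117,0.19,0,0.044],[0,0,0,0.15,0.242,0,0.044],[0,0,0,0.18,0.295,0,0.044],[0,0,0,0.212,0.345,0,0.044],[0,0,0,0.233,0.377,0,0.044]]])

```text
t: 13.05
position: [362.4, 130.9, 151.9]
orientation: [3.141, -0.0, 2.974]
force: [0.7, 0.1, -1.4]
opening: 44.1
grasp_force: 7.1
```

Emit:
arm_command(increments=[[[0,0,0,0,0,0.0,0.044],[0,0,0,0,0,0.0,0.044]]])

```text
t: 13.3
position: [364.3, 128.8, 152.0]
orientation: [-3.141, 0.001, 2.972]
force: [0.3, -1.3, -0.7]
opening: 43.8
grasp_force: 7.1
```

```bash
cat > n.py <<'E'
from h import *
import sys
np.set_printoptions(precision=1,suppress=True)
s=robot.state();print(s["t"],s["position"],s["orientation"],s["grasp_force"]);z=s["position"][2]
im=[];U={}
for c in("scene","top"):
    p,d=robot.get_image(c);im.append(p)
    m=robot.mark_of("tongs_bite",c);print(c,[(np.array(k["uv"]),round(k["conf"],2)) for k in m[:3]])
    if m:U[c]=m[0]["uv"]
    rgb=p.astype(int)[d>0];P=cloud(d,d>0,c);B=(abs(P[:,0]-520)<60)&(abs(P[:,1]-100)<50)
    q=P[B&(rgb[:,1]>rgb[:,0]+8)&(P[:,2]>58)&(P[:,2]<112)]
    if len(q):print("cactus",len(q),np.percentile(q,3,axis=0),np.percentile(q,97,axis=0))
    for k in robot.trace("tongs",c)[:1]:
        q=cloud(d,k["pixels"],c);q=q[(q[:,2]>z-12)&(q[:,2]<z+40)];e=q[q[:,0]>s["position"][0]+60]
        if len(e):
            print("tongs",len(q),np.percentile(q,2,axis=0),np.percentile(q,98,axis=0))
            for y0,y1 in((e[:,1].min()-1,np.mean([e[:,1].min(),e[:,1].max()])),(np.mean([e[:,1].min(),e[:,1].max()]),e[:,1].max()+1)):
                w=e[(e[:,1]>=y0)&(e[:,1]<y1)];
                if len(w):print(" jaw",len(w),w.mean(0),w.min(0),w.max(0))
if len(U)==2:print("bite",tri(U["scene"],"scene",U["top"],"top"))
x=np.hstack([im[0][120:280,210:370],im[1][140:300,140:300]]);cv2.imwrite("pics/%s.png"%sys.argv[1],cv2.resize(x[:,:,::-1],(800,400),interpolation=3))
E
python3 n.py h
```

```text
13.3 [364.3 128.8 152. ] [-3.1  0.   3. ] 7.073386386036873
scene [(array([299.2, 170.5]), 0.64)]
cactus 157 [514.1  93.2  61.7] [539.2 122.  104.8]
tongs 252 [314.6  81.6 154.3] [458.5 148.9 177. ]
 jaw 36 [434.5  84.5 165.2] [424.4  78.6 154.4] [455.7  92.1 173.6]
 jaw 34 [446.8 146.1 166.8] [424.5 140.8 155.1] [461.9 149.3 174. ]
top [(array([220.8, 223.1]), 0.55)]
cactus 75 [503.8  88.   86. ] [527.9 114.4 107.2]
bite (array([439.9, 107.3, 174.7]), np.float64(6.08164610119299))
```

View pics/h.png

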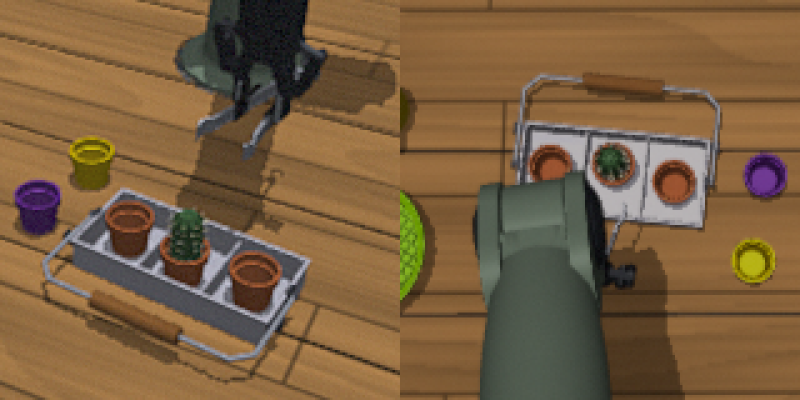

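The tongs stand behind the cutting with jaws at (200,130) and (250,155), in line with it, the handle lying down. I descend to bite height and advance partway.

Emit:
arm_command(increments=[[[0,0,0,0,0,0.03,0.044],[0,0,0,0,0,0.07,0.044],[0,0,0,0,0,0.086,0.044],[0,0,0,-0.015,0,0.086,0.044],[0,0,0,-0.035,0,0.086,0.044],[0,0,0,-0.035,0,0.086,0.044]]])

```text
t: 14.35
position: [402.0, 122.8, 67.2]
orientation: [3.141, 0.004, 2.97]
force: [-0.3, -0.4, -0.6]
opening: 44.1
grasp_force: 7.1
```

```bash
python3 n.py i
```

```text
14.35 [402.  122.8  67.2] [3.1 0.  3. ] 7.064038440585136
scene [(array([289. , 201.3]), 0.78)]
cactus 161 [513.5  93.3  60.2] [539.9 121.6 104.6]
tongs 278 [325.7  75.9  67.9] [496.1 142.9  93. ]
 jaw 32 [470.   79.   79.8] [462.5  73.9  68. ] [489.7  86.2  91.8]
 jaw 39 [484.3 139.3  81.1] [462.7 133.6  69.7] [499.6 143.2  89.7]
top [(array([222.8, 220.5]), 0.56), (array([229.4, 208. ]), 0.2)]
cactus 61 [504.7  88.   87.1] [529.3 111.8 108.4]
bite (array([465.1, 101.4,  77.9]), np.float64(9.144019365299423))
```

View pics/i.png

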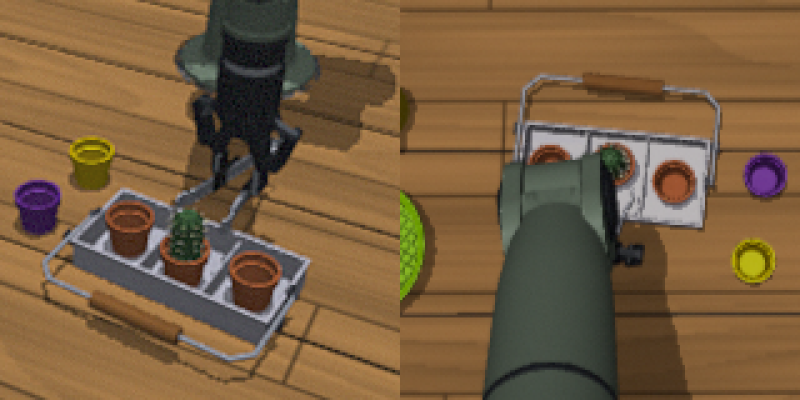

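Jaws are level with the stem and in line with it, tips at (175,200) and (230,220) in the crop, just short of the cutting at (188,235). I advance the remaining 44 mm.

Emit:
arm_command(increments=[[[0,0,0,-0.01,0,0,0.044],[0,0,0,-0.02,0,0,0.044],[0,0,0,-0.03,0,0,0.044],[0,0,0,-0.039,0,0,0.044],[0,0,0,-0.044,0,0,0.044],[0,0,0,-0.044,0,0,0.044]]])

```text
t: 15.4
position: [442.1, 115.6, 65.9]
orientation: [3.142, -0.0, 2.972]
force: [-0.2, -0.3, -1.6]
opening: 44.4
grasp_force: 7.1
```

```bash
sed -i 's/^x=np.hstack.*/x=cv2.imwrite("pics\/%s.png"%sys.argv[1],cv2.resize(np.hstack([im[0][180:260,250:330],im[1][170:250,190:270]])[:,:,::-1],(800,400),interpolation=3))/' n.py; python3 n.py j
```

```text
15.4 [442.1 115.6  65.9] [ 3.1 -0.   3. ] 7.06586480140686
scene [(array([281.8, 211.6]), 0.56)]
cactus 163 [501.4  89.4  60.6] [538.9 121.5 104.5]
tongs 260 [368.1  67.9  66.9] [535.9 135.5  91.8]
 jaw 31 [513.5  70.9  80.6] [502.8  66.6  66.1] [531.7  89.2  95.4]
 jaw 29 [527.  132.9  79.3] [504.3 128.7  68.3] [541.4 135.8  87.8]
top [(array([225.9, 203.1]), 0.49)]
bite (array([521.1,  96.4,  78.6]), np.float64(0.4746753374366733))
```

View pics/j.png

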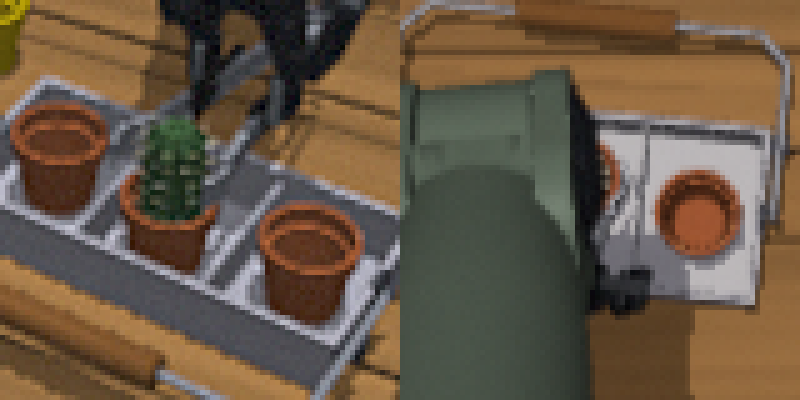

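The cutting stands upright between the jaws (right jaw at (222,160), left at (130,125) in the crop). Closing.

Emit:
arm_command(increments=[[[0,0,0,0,0,0,0.036],[0,0,0,0,0,0,0.03],[0,0,0,0,0,0,0.02],[0,0,0,0,0,0,0.02],[0,0,0,0,0,0,0.02],[0,0,0,0,0,0,0.02]]], force=45)

```text
t: 16.45
position: [441.9, 115.8, 66.1]
orientation: [3.141, 0.0, 2.972]
force: [-0.8, 1.7, -0.1]
opening: 29.8
grasp_force: 45.6
```

Emit:
arm_command(increments=[[[0,0,0,0,0,-0.005,0.02],[0,0,0,0,0,-0.015,0.02],[0,0,0,0,0,-0.03,0.02],[0,0,0,0,0,-0.05,0.02],[0,0,0,0,0,-0.07,0.02],[0,0,0,0,0,-0.09,0.02],[0,0,0,0,0,-0.105,0.02],[0,0,0,0,0,-0.115,0.02]]])

```text
t: 17.45
position: [441.9, 115.6, 182.2]
orientation: [-3.142, 0.001, 2.972]
force: [-0.7, 0.5, -2.8]
opening: 29.4
grasp_force: 45.2
```

Emit:
arm_command(increments=[[[0,0,0,0,0,-0.005,0.02],[0,0,0,0,0,-0.005,0.02],[0,0,0,0,0,-0.005,0.02],[0,0,0,0,0,-0.005,0.02]]])

```text
t: 17.95
position: [441.4, 115.6, 185.5]
orientation: [-3.141, -0.001, 2.972]
force: [-0.3, 0.6, -2.2]
opening: 29.6
grasp_force: 45.2
```

```bash
python3 - <<'E'
from h import *
np.set_printoptions(precision=1,suppress=True)
s=robot.state();print(s["t"],s["position"],s["opening"],s["grasp_force"])
p,d=robot.get_image("scene")
rgb=p.astype(int)[d>0];P=cloud(d,d>0,"scene");B=(abs(P[:,0]-520)<80)&(abs(P[:,1]-100)<70)
q=P[B&(rgb[:,1]>rgb[:,0]+8)&(P[:,2]>58)];print("cactus",len(q),np.percentile(q,3,axis=0),np.percentile(q,97,axis=0))
cov=np.linalg.svd(q-q.mean(0))[2][0];print(cov)
for h in robot.mark_of("handle_grip","scene")[:2]:print(h["uv"],h["conf"])
m=robot.trace("handle_grip","scene")[0];g=cloud(d,m["pixels"],"scene");g=g[(g[:,0]>600)&(abs(g[:,1]-95)<50)];print("grip z",np.percentile(g[:,2],[50,97]))
cv2.imwrite("pics/k.png",cv2.resize(p[100:280,190:370,::-1],(600,600),interpolation=3))
E
```

```text
17.95 [441.4 115.6 185.5] 29.61396598439273 45.16473604424391
cactus 1088 [448.6  81.5 151.5] [536.8 160.6 625.9]
[ 0.1 -0.  -1. ]
[262.5, 244.2] 0.59
grip z [45.3 49.9]
```

View pics/k.png

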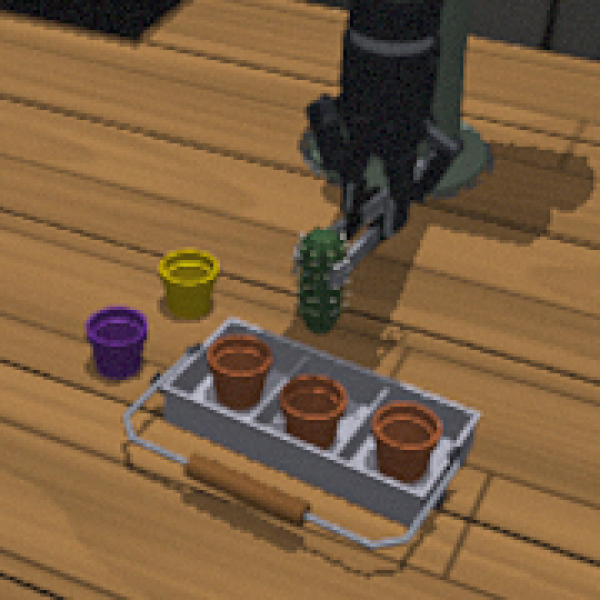

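The cutting (320,280) is held upright by the tongs, well above the three standing pots, and the handle is down at (245,485). Handing in.

```bash
python3 -c "
from plant import robot
print(robot.hand_in())"
```

```text
the job is handed in; nothing more can be done
None
```

The job is handed in (no verdict was returned): the handle is folded down, and the tongs hold the cutting upright and still above the standing pots; my finger slipped while folding the handle and pushed the tray about 12–15 mm towards the robot, within the 60 mm limit.

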